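Glue up a bag tag in the bench press

ROBOT

A 6-joint arm with a two-finger parallel gripper is mounted at the origin on the work surface. World frame = base frame: x ahead of the robot, y to its left, z up, the work surface at z = 0. Lengths are in m, angles in rad, forces in N, time in s.
With the tool pointing down it reaches from about 0.425 to 0.95 m from the base axis. Payload 3.5 kg.
Tool frame: the origin (TCP) lies at the very end of the fingers, on their centre line; the grasp point (between the pads) lies 19 mm behind it (tcp_to_grasp is the distance from the TCP to the grasp point, in m); z points along the fingers, y is the direction in which the jaws open and shut (so a half turn about z gives the same grasp; the last joint's range is limited). The gripper opens to 85 mm and grips with 20 to 120 N. Pads are 22 mm wide; open, the fingers measure 114 mm over their backs; the gripper's body (76 mm by 85 mm) begins 54 mm behind the grasp point. The pads swing forward as they close: fully open they stand 13 mm farther back than shut.
Start: joints at [1.031, 0.286, 1.577, -0, 1.279, -0.15], TCP at [0.256, 0.624, 0.231] pointing down, gripper open.
Joint ranges: [-2.77, 2.77], [-0.9, 2.22], [0.21, 2.48], [-1.53, 4.67], [0.24, 2.81], [-2.84, 2.84]. Speed limits (rad/s): [2.79, 2.79, 3.14, 3.14, 3.14, 3.14].

INTERFACE

Orientations are given as a unit quaternion [x, y, z, w].
In Python, from plant import * gives the robot as it stands. The module is installed in compiled form; this text tells all that it offers.
- The arm moves only by the tool arm_command, never from a script. Its argument "steps" is a list of rows, each a list of 3 entries, a list of its own where there are three numbers: the turn, a rotation vector about the tool's x, y, z in rad, then the shift along the tool's x, y, z in m, then the gripper command: -1 is shut, 1 is fully open, values between are in proportion. A call has 1 to 12 rows; each row is the pose to reach, as a shift and turn from the pose measured when the call began, along the tool's axes at that moment; what a row does not reach only later rows make up. A row lasts 1/8 s, in which the tool goes at most 62.5 mm and 10.7 degrees, less where a joint would pass 70% of its speed; a pose out of reach is approached as far as the arm can. A call with a gripper value outside its range is refused whole. The fingers move at their own pace and stop on an object; "force" is the grip in N (left out, the last holds). Time passes only in rows, so rows that repeat a pose let the fingers close. It gives the time, the measured TCP pose, the force and the opening at its end, in the units of the state.
- get_state(): the state, without advancing time (a new reading comes with each control period).
- read_camera(name): name is "scene" or "top"; returns a dict with "frame" (400x640x3 uint8, red, green, blue), "vfov" (degrees; the focal length in pixels is half the picture's height over the tangent of half this angle, whatever the lens; pixels are square), "cx", "cy" (the principal point, pixels), "dist" ([k1, k2, p1, p2, k3] as OpenCV has them; the pictures are not rectified), "position" and "rotation" of the camera in the world. Camera axes: x right, y up, looking along -z (the intrinsics and any distortion apply to the point x, -y, -z); pixel columns grow to the right and rows downward; lengths in m; the calibration is good to about 2 mm. A picture is of the moment at which its call begins. There is no depth.
- sign_off(): hands the job in, once; it reports no verdict.
The state is a dict: "time": time; "qpos": joint angles; "dq": joint speeds; "joint_efforts": joint torques, N m; "eef_pos": TCP position; "tcp_rot": TCP orientation; "contact_force": force on the tool from outside, world axes, zero at the start; "wrist_torque": the same for the moment, N m; "opening": opening from 0.0 (shut) to 1.0 (fully open).
Only numpy, scipy, OpenCV 4.12 (cv2) and the standard library are available. Lean on these libraries where they do the work, as an engineer would, in place of code of your own. Each camera call takes 0.05 s, during which the arm holds its last target.

TASK

Lay the loose white tag case flat between the locating pins of the press's open tray, let go of it, and slide the tray fully home. Then push the spring-loaded plunger head down 20 mm, until the dark ring on its stem reaches the collar, and keep it there while the glue sets: finish while still holding it down, and never drive it to its bottom stop, which would crack the case. Leave the bottle, tape roll, cardboard box and mug alone.

Things in the scene. Friction and masses are not known exactly. Their poses are not given: they have to be found in the camera images.
- tag_centre (a point): Centre of the tag case, a loose flat block 70 x 40 x 14 mm (x, y, z), about 50 g, white plastic with a brown card insert on top; it starts lying flat on the table, its centre 7 mm up. x runs along its 70 mm length, y across its 40 mm width. Either way round is right; card side up.
- press: Bench press fixed to the table. Origin on the table straight under the plunger's axis; the tray comes out to its -x, the column is on its +x side. Base plate x -175 to +115 mm, 140 mm wide, 18 mm high. Column x 65 to 115 mm; a 60 mm wide arm at height 95 to 130 mm reaches from it to 30 mm in front of the plunger axis, with a collar (radius 18 mm) on it up to height 138 mm.
- nest (a point): Middle of the tag's place on the tray's top face, 30 mm above the table; moves with the tray, axes as the press's. Round-topped pins 6 mm thick, 10 mm tall at x +-27, y +-28 and at x +-10, y +-42 mm leave 48 mm (x) by 78 mm (y): the tag's length goes along y, 4 mm play all round, fingers fit at the middle of its long sides. Tray plate x -94 to +55 mm, 120 mm wide; under the plunger when home.
- tray_lip (a point): Top middle of the outer face of the tray's upright front lip, 58 mm above the table; axes parallel to the press's. The lip is 90 mm wide (y), 8 mm thick (it lies on the +x side of this point) and stands 28 mm above the tray's top face. Push it towards +x to shut the tray.
- tray (a joint): How far the tray is out, m: 0 = fully home against its stop, 0.16 = farthest out; starts 0.12 to 0.15. About 2 N of friction; it stays where it is left.
- plunger_top (a point): Middle of the plunger head's flat top, 194 mm above the table at rest. The black head is a disc 54 mm across (flat top 44 mm across) and 22 mm thick on a vertical steel stem, with 34 mm between head and collar at rest. Moves straight down only; 174 mm above the table when 20 mm down.
- plunger (a joint): How far the plunger is pressed, m: 0 = up at rest, 0.032 = bottom stop. A spring pushes it back up whenever it is let go: about 1 N to start, 5 N at 20 mm with no tag. The rubber pad (44 mm across) under it hangs 8 mm above the top of a tag in the nest and is sprung, so with a tag the push at 20 mm is about 10 N.
Mind the look-alikes: they are no part of the job. Of the things shaped like the part that bears tag_centre, the white one is meant.

How it is judged:
By the outcome, as a careful person would: the job done as asked, in the order asked, and still so for the second after the job is handed in, while the arm keeps its last pose, push and grip.
It also fails if it takes over 67 s, if anything falls off the work surface, if the arm or the gripper's body presses on something with over 40 N, if the wrist force passes 120 N, or if a joint passes its speed limit or range.

## Working session

There is one attempt and no reset: what is moved stays moved. The work goes in short steps, Python scripts to look and compute and a tool call to move; the robot and the scene stay as the last step left them, time stands still between calls to the robot, and variables do not carry over. Pictures are saved under pics/ and viewed, and the job is handed in when it is done.

Besides the shell and the picture viewer there is one more tool, called after ">>>" as a command line: name --argument value ..., lists and objects as JSON in quotes. arm_command: Moves the arm, as the interface text tells. Its arguments: {"type":"object","properties":{"steps":{"type":"array"},"force":{"type":"number"}},"required":["steps"]}

```bash
mkdir -p pics; python3 - <<'E'
from plant import *
import cv2
s=get_state(); print(s)
for n in("scene","top"):
    c=read_camera(n); print({k:v for k,v in c.items() if k!='frame'})
    cv2.imwrite(f"pics/{n}0.png",c['frame'][:,:,::-1])
E
```

```text
{'time': 0.0, 'qpos': array([ 1.03100244e+00,  2.87195066e-01,  1.57819157e+00,  1.99812951e-05,
        1.27856917e+00, -1.50003027e-01]), 'dq': array([-0.00049259,  0.00157372, -0.00066375, -0.00120015, -0.00016391,
        0.00013881]), 'joint_efforts': array([ 6.21341533e-04, -4.05970287e+01, -2.92630434e+01, -1.26542632e-04,
        5.71301833e-03, -1.24736036e-05]), 'eef_pos': array([0.2561261 , 0.62381117, 0.22991967]), 'tcp_rot': array([ 1.93666644e-01,  9.81066682e-01, -1.10875844e-03, -4.08492349e-04]), 'contact_force': array([-0.5765411 ,  0.7333511 ,  0.78982424]), 'wrist_torque': array([0.01730563, 0.0240268 , 0.01555452]), 'opening': 1.000259278475774}
{'vfov': 52.07386626604807, 'cx': 316.93840789831046, 'cy': 191.14756303785913, 'dist': array([-0.1014519,  0.       ,  0.       ,  0.       ,  0.       ]), 'position': array([1.02905756, 0.41441345, 0.83731688]), 'rotation': array([0.17771018, 0.30308416, 0.79812285, 0.48944764])}
{'vfov': 46.22991888609949, 'cx': 318.8765068354695, 'cy': 197.23184378380708, 'dist': array([0.02451601, 0.        , 0.        , 0.        , 0.        ]), 'position': array([0.44405681, 0.12042366, 1.02792712]), 'rotation': array([ 0.03567673, -0.02403665, -0.7028925 ,  0.70999404])}
```

View pics/scene0.png

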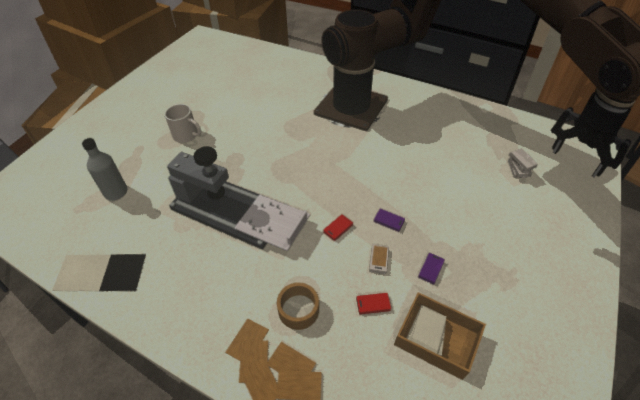

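View pics/top0.png

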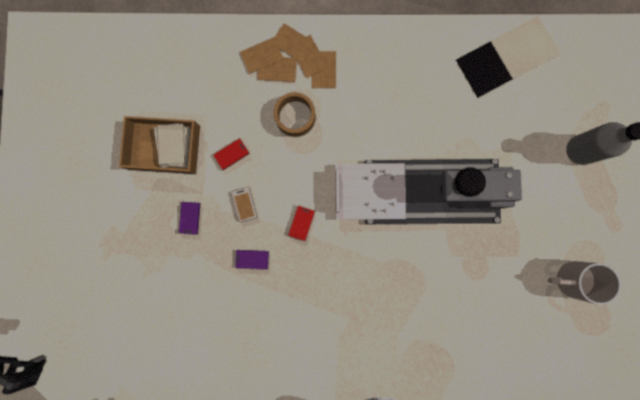

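```bash
cat > h.py <<'E'
import numpy as np, cv2
from scipy.spatial.transform import Rotation as R
def K(c):
    f=c['frame'].shape[0]/2/np.tan(np.radians(c['vfov'])/2)
    return np.array([[f,0,c['cx']],[0,f,c['cy']],[0,0,1]])
def px2w(c,uv,z):
    p=cv2.undistortPoints(np.array([[uv]],float),K(c),np.array(c['dist']))[0,0]
    d=R.from_quat(c['rotation']).apply([p[0],-p[1],-1]); o=c['position']
    return o+d*(z-o[2])/d[2]
def proj(c,P):
    P=np.atleast_2d(P); q=R.from_quat(c['rotation']).inv().apply(P-c['position'])*[1,-1,-1]
    return cv2.projectPoints(q,np.zeros(3),np.zeros(3),K(c),np.array(c['dist']))[0][:,0]
def crop(c,x0,y0,w,h,s,fn):
    cv2.imwrite(fn,cv2.resize(c['frame'][y0:y0+h,x0:x0+w,::-1],None,fx=s,fy=s,interpolation=cv2.INTER_CUBIC))
E
python3 - <<'E'
from plant import *
from h import *
c=read_camera("top")
crop(c,330,145,200,90,4,"pics/press0.png"); crop(c,215,175,60,60,10,"pics/tag0.png")
f=c['frame'].astype(int)[180:228,222:268]
# white/brown vs table: print saturation-like map
hsv=cv2.cvtColor(c['frame'],cv2.COLOR_RGB2HSV)[180:228,222:268]
print(hsv[::6,::4].tolist().__len__())
for uv in [(244,205),(345,189)]: print(px2w(c,uv,.014))
d=read_camera("scene"); crop(d,155,135,160,120,5,"pics/press0s.png"); crop(d,360,235,40,45,12,"pics/tag0s.png")
E
```

```text
8
[0.51136763 0.30014185 0.014     ]
[0.54831749 0.08101136 0.014     ]
```

View pics/press0.png

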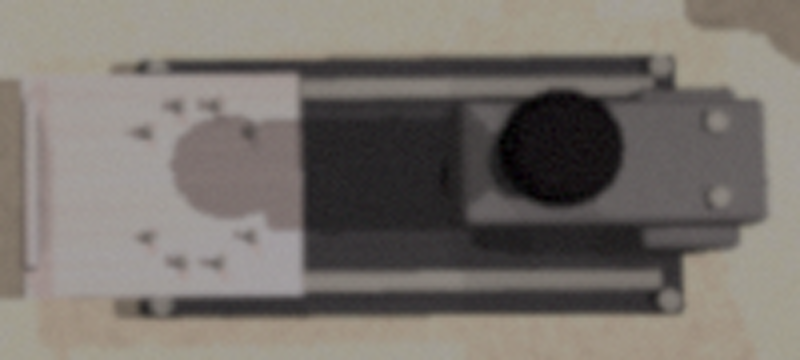

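View pics/tag0.png

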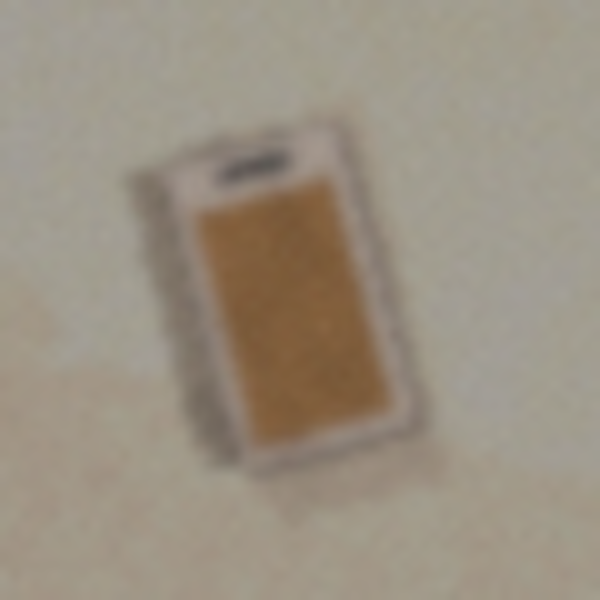

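View pics/press0s.png

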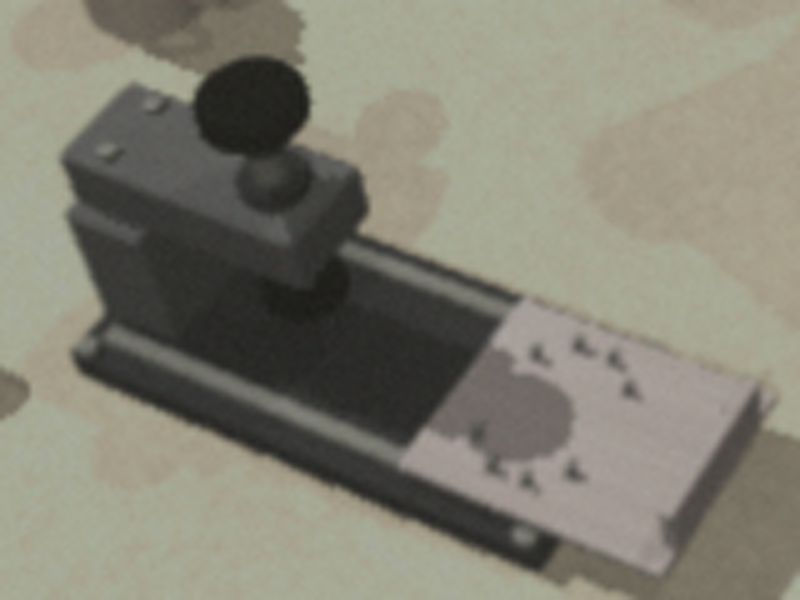

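View pics/tag0s.png

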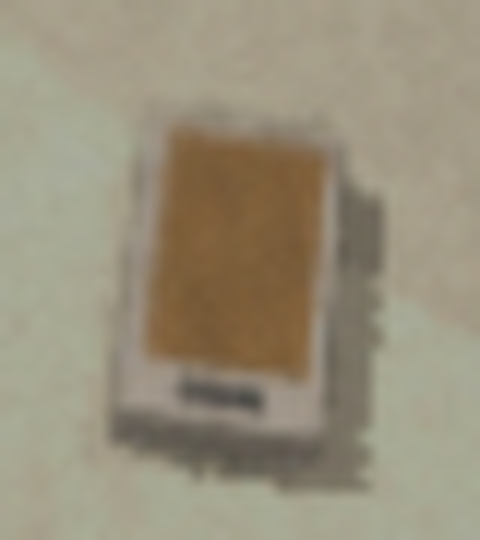

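```bash
python3 - <<'E'
from plant import *
from h import *
c=read_camera("top"); d=read_camera("scene")
g=lambda x,s,o:((np.array(x)+.5)/s-.5)+np.array(o)
t=[px2w(c,g(p,10,(215,175)),.014)[:2] for p in [(165,165),(340,122),(412,415),(245,462)]]
t=np.array(t);print("tag top",t.round(4).tolist(),t.mean(0),[np.linalg.norm(t[i]-t[i-1]).round(4) for i in range(4)])
a=(t[0]+t[1]-t[2]-t[3]);print("yaw",np.degrees(np.arctan2(a[1],a[0])))
s=[px2w(d,g(p,12,(360,235)),.014)[:2] for p in [(145,105),(343,140),(325,435),(112,408)]]
s=np.array(s);print("tag scene",s.round(4).tolist(),s.mean(0),[np.linalg.norm(s[i]-s[i-1]).round(4) for i in range(4)])
a=-(s[0]+s[1]-s[2]-s[3]);print("yaw",np.degrees(np.arctan2(a[1],a[0])))
for n,p,z in [("tray far +x",(303,73),.03),("tray far -x",(303,296),.03),("lip",(24,78),.058),("lip",(24,268),.058),("trayfront",(40,75),.03),("trayfr",(40,296),.03),("head",(561,148),.194),("base",(683,57),.018),("base",(683,313),.018),("base",(116,313),.018),("base",(116,66),.018)]:
    print(n,px2w(c,g(p,4,(330,145)),z).round(4))
print('scene')
for n,p,z in [("tray far +x",(403,467),.03),("tray far -x",(523,297),.03),("head",(252,101),.19),("lip",(668,572),.03),("lip+x",(672,530),.058),("lip-x",(765,385),.058)]:
    print(n,px2w(d,g(p,5,(155,135)),z).round(4))
E
```

```text
tag top [[0.5416, 0.3291], [0.5513, 0.2912], [0.4876, 0.274], [0.4771, 0.31]] [0.51438991 0.30109874] [np.float64(0.0673), np.float64(0.0392), np.float64(0.066), np.float64(0.0375)]
yaw 15.777827276670001
tag scene [[0.4838, 0.2696], [0.4739, 0.3082], [0.5385, 0.3293], [0.5511, 0.2905]] [0.51181699 0.29940523] [np.float64(0.0705), np.float64(0.0399), np.float64(0.0679), np.float64(0.0408)]
yaw 17.675567963750627
tray far +x [ 0.6041 -0.0472  0.03  ]
tray far -x [ 0.4847 -0.0467  0.03  ]
lip [0.5958 0.1026 0.058 ]
lip [0.4965 0.1018 0.058 ]
trayfront [0.6019 0.0935 0.03  ]
trayfr [0.4832 0.0927 0.03  ]
head [ 0.545  -0.1336  0.194 ]
base [ 0.6162 -0.2531  0.018 ]
base [ 0.4783 -0.2501  0.018 ]
base [0.475  0.0515 0.018 ]
base [0.6091 0.052  0.018 ]
scene
tray far +x [ 0.6029 -0.0418  0.03  ]
tray far -x [ 0.4833 -0.0482  0.03  ]
head [ 0.5469 -0.1341  0.19  ]
lip [0.5967 0.1044 0.03  ]
lip+x [0.591  0.1054 0.058 ]
lip-x [0.4972 0.1037 0.058 ]
```

```bash
cat > fit.py <<'E'
from plant import *
from h import *
from scipy.optimize import least_squares
c=read_camera("top"); d=read_camera("scene")
g=lambda x,s,o:((np.array(x)+.5)/s-.5)+np.array(o)
T=lambda p:g(p,4,(330,145)); S=lambda p:g(p,5,(155,135))
# (cam,pixel,press x,y,z, moves with tray)
D=[(c,T((303,73)),.055,.06,.03,1),(c,T((303,296)),.055,-.06,.03,1),(c,T((24,78)),-.094,.045,.058,1),(c,T((24,268)),-.094,-.045,.058,1),
(c,T((561,148)),0,0,.188,0),(c,T((683,57)),.115,.07,.018,0),(c,T((683,313)),.115,-.07,.018,0),
(d,S((403,467)),.055,.06,.03,1),(d,S((523,297)),.055,-.06,.03,1),(d,S((252,101)),0,0,.188,0),(d,S((672,530)),-.094,.045,.058,1),(d,S((765,385)),-.094,-.045,.058,1)]
def w(P,x,y,z,m):
    X,Y,a,q=P; x=x-m*q; return [X+x*np.cos(a)-y*np.sin(a),Y+x*np.sin(a)+y*np.cos(a),z]
def res(P): return np.concatenate([proj(k,w(P,*r))[0]-u for k,u,*r in D])
r=least_squares(res,[.545,-.135,-1.57,.1],loss='soft_l1')
P=r.x;print(P,np.degrees(P[2]));print(r.fun.reshape(-1,2).round(1).tolist())
print("nest",w(P,0,0,.03,1),"lip",w(P,-.094,0,.058,1))
for k,n,o,s,sz in[(c,'ft',(330,145),4,(200,90)),(d,'fs',(155,135),5,(160,120))]:
    im=cv2.resize(k['frame'][o[1]:o[1]+sz[1],o[0]:o[0]+sz[0],::-1],None,fx=s,fy=s,interpolation=cv2.INTER_CUBIC)
    pts=[(x,y,z,1) for x,y in[(-.027,-.028),(-.027,.028),(.027,-.028),(.027,.028),(.01,.042),(-.01,.042),(.01,-.042),(-.01,-.042)] for z in(.03,.04)]
    pts+=[(-.086,.045,.058,1),(-.086,-.045,.058,1),(-.175,.07,.018,0),(-.175,-.07,.018,0),(.115,.03,.13,0),(.115,-.03,.13,0),(-.03,.03,.13,0),(-.03,-.03,.13,0)]
    pts+=[(.022*np.cos(a),.022*np.sin(a),.194,0) for a in np.arange(0,6.2,.5)]
    for p in pts:
        uv=(proj(k,w(P,*p))[0]-o+.5)*s-.5
        cv2.circle(im,tuple(int(v) for v in uv),2,(0,255,0),-1)
    cv2.imwrite(f'pics/{n}.png',im)
E
python3 fit.py
```

```text
[ 0.54548748 -0.13579879 -1.56246159  0.14465595] -89.52245478502556
[[-0.7, -0.3], [-0.0, -0.0], [-0.3, 3.5], [-0.3, -1.0], [0.2, 0.1], [-1.3, -0.1], [0.6, 0.9], [-1.7, -0.0], [0.2, 0.6], [-0.0, 0.0], [-0.3, -1.2], [-0.7, 0.2]]
nest [np.float64(0.5442818238951042), np.float64(0.00885213422224157), 0.03] lip [np.float64(0.5434983677511366), np.float64(0.10284886925314826), 0.058]
```

```bash
python3 -c "
import cv2,numpy as np
a=cv2.imread('pics/ft.png');b=cv2.imread('pics/fs.png')
print(a.shape,b.shape)"
```

```text
(360, 800, 3) (600, 800, 3)
```

View pics/ft.png

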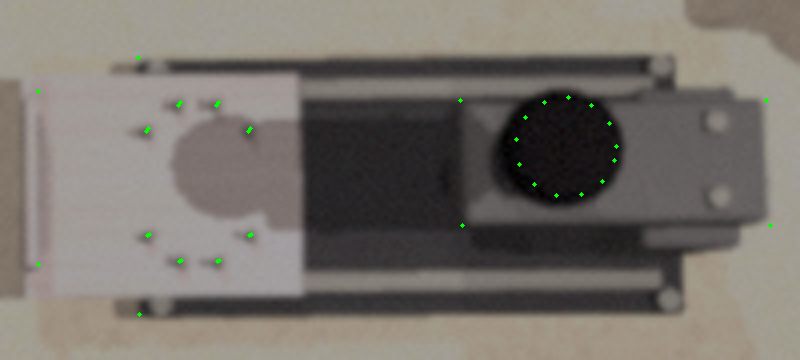

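View pics/fs.png

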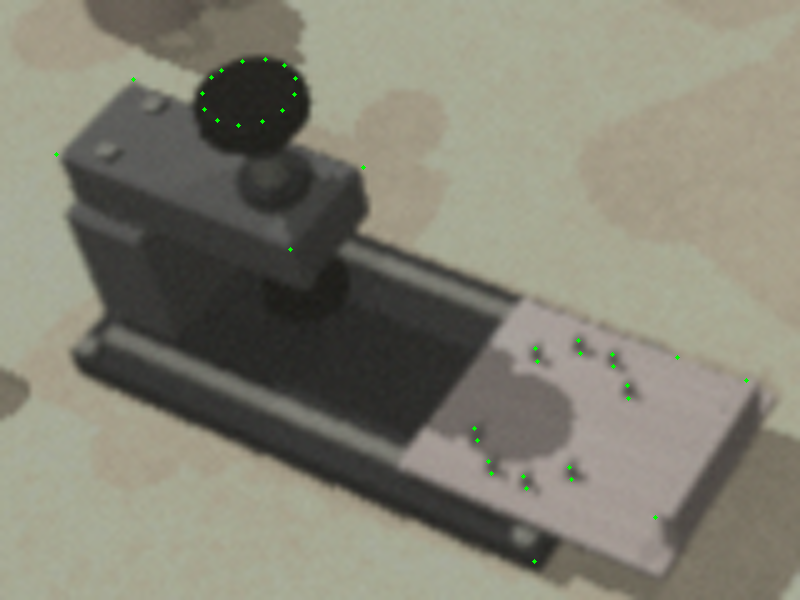

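```bash
cat > go.py <<'E'
import sys
from plant import *
from h import *
# usage: go.py x y z yaw_of_tool_y_deg
def go(x,y,z,yaw):
    s=get_state(); q=R.from_quat(s['tcp_rot']); 
    a=np.radians(yaw); ty=np.array([np.cos(a),np.sin(a),0]); tz=np.array([0,0,-1]); tx=np.cross(ty,tz)
    Rt=R.from_matrix(np.array([tx,ty,tz]).T)
    print("t",s['time'],"pos",s['eef_pos'].round(4),"F",s['contact_force'].round(2),"open",round(s['opening'],3),"q",s['qpos'].round(2))
    print("turn",(q.inv()*Rt).as_rotvec().round(4),"shift",q.inv().apply(np.array([x,y,z])-s['eef_pos']).round(4))
if __name__=="__main__": go(*map(float,sys.argv[1:]))
E
python3 go.py .513 .3003 .1 106.7; python3 go.py .513 .3003 .002 106.7
```

```text
t 0.4 pos [0.2564 0.6243 0.2311] F [-0.63 -0.6   0.37] open 0.998 q [ 1.03  0.29  1.58  0.    1.28 -0.15]
turn [-3.000e-04 -2.000e-04 -6.813e-01] shift [-0.3605 -0.2021  0.1312]
t 0.4 pos [0.2564 0.6243 0.2311] F [-0.63 -0.6   0.37] open 0.998 q [ 1.03  0.29  1.58  0.    1.28 -0.15]
turn [-3.000e-04 -2.000e-04 -6.813e-01] shift [-0.3605 -0.2021  0.2292]
```

>>> arm_command --steps '[[[0,0,-0.17],[-0.05,-0.028,0.01],1],[[0,0,-0.34],[-0.1,-0.056,0.03],1],[[0,0,-0.5],[-0.15,-0.084,0.05],1],[[0,0,-0.68],[-0.2,-0.112,0.07],1],[[0,0,-0.68],[-0.25,-0.14,0.09],1],[[0,0,-0.68],[-0.3,-0.168,0.11],1],[[0,0,-0.681],[-0.34,-0.19,0.13],1],[[0,0,-0.681],[-0.3605,-0.202,0.13],1],[[0,0,-0.681],[-0.3605,-0.202,0.13],1],[[0,0,-0.681],[-0.3605,-0.202,0.13],1]]'

```text
time: 1.65
eef_pos: [0.5129, 0.301, 0.1015]
tcp_rot: [-0.145, 0.989, 0.0, 0.0]
contact_force: [-0.5, -0.1, 0.5]
opening: 1.0
```

```bash
python3 go.py .513 .3003 .002 106.7; python3 - <<'E'
from plant import *
from h import *
c=read_camera("scene"); crop(c,300,140,200,150,4,"pics/s1.png")
E
```

```text
t 1.65 pos [0.5129 0.301  0.1015] F [-0.52 -0.12  0.51] open 1.0 q [ 0.36  0.25  1.87  0.    1.02 -1.5 ]
turn [ 0.0002  0.0002 -0.0001] shift [ 0.0001 -0.0008  0.0995]
```

View pics/s1.png

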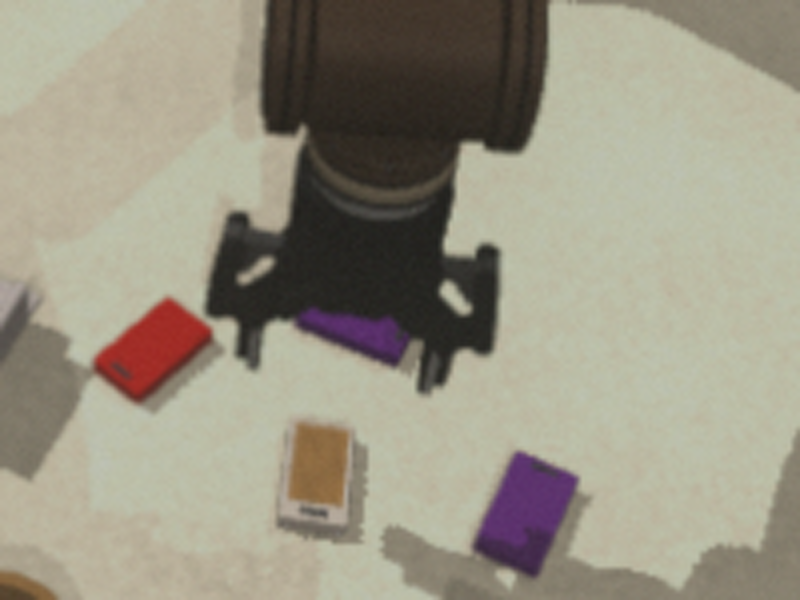

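>>> arm_command --steps '[[[0,0,0],[0,-0.0008,0.04],1],[[0,0,0],[0,-0.0008,0.075],1],[[0,0,0],[0,-0.0008,0.092],1],[[0,0,0],[0,-0.0008,0.0985],1],[[0,0,0],[0,-0.0008,0.0985],1],[[0,0,0],[0,-0.0008,0.0985],-0.2],[[0,0,0],[0,-0.0008,0.0985],-0.6],[[0,0,0],[0,-0.0008,0.0985],-1],[[0,0,0],[0,-0.0008,0.0985],-1],[[0,0,0],[0,-0.0008,0.0985],-1],[[0,0,0],[0,-0.0008,0.0985],-1],[[0,0,0],[0,-0.0008,0.0985],-1]]' --force 30

```text
time: 3.2
eef_pos: [0.5137, 0.3008, 0.0041]
tcp_rot: [-0.146, 0.989, 0.0, 0.001]
contact_force: [-0.6, 0.4, 4.6]
opening: 0.462
```

```bash
python3 go.py .513 .3003 .102 106.7; python3 - <<'E'
from plant import *
from h import *
c=read_camera("scene"); crop(c,340,200,100,75,8,"pics/s2.png")
E
```

```text
t 3.2 pos [0.5137 0.3008 0.0041] F [-0.58  0.42  4.56] open 0.462 q [ 0.36  0.4   1.9   0.    0.84 -1.5 ]
turn [0.0002 0.0019 0.0007] shift [ 0.0007 -0.0003 -0.0979]
```

View pics/s2.png

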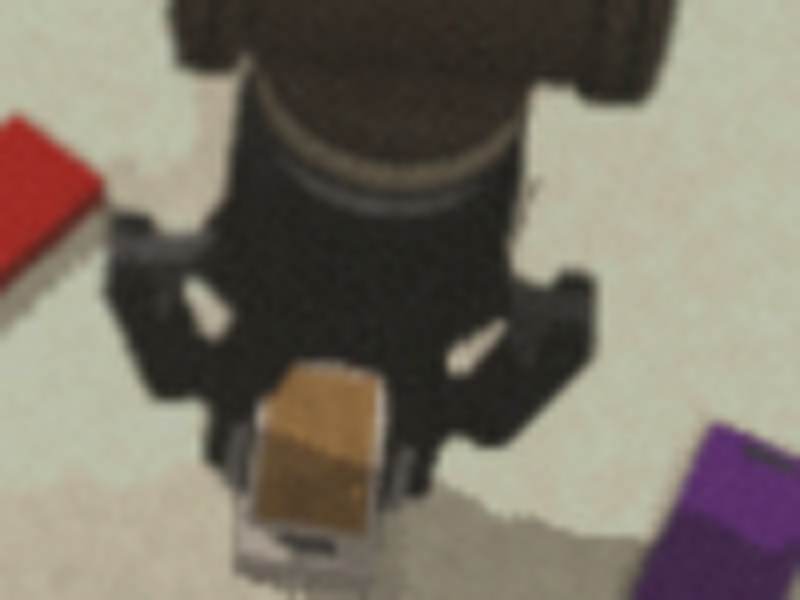

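>>> arm_command --steps '[[[0,0,0],[0,0,-0.02],-1],[[0,0,0],[0,0,-0.06],-1],[[0,0,0],[0,0,-0.098],-1],[[0,0,0],[0,0,-0.098],-1],[[0,0,0],[0,0,-0.098],-1]]'

```text
time: 3.88
eef_pos: [0.5129, 0.3005, 0.1018]
tcp_rot: [-0.146, 0.989, 0.0, 0.0]
contact_force: [-0.3, 0.4, -0.7]
opening: 0.455
```

```bash
python3 go.py .5443 .0089 .102 90.5
```

```text
t 3.875 pos [0.5129 0.3005 0.1018] F [-0.27  0.38 -0.66] open 0.455 q [ 0.36  0.25  1.87  0.    1.02 -1.5 ]
turn [2.000e-04 9.000e-04 2.835e-01] shift [ 0.0539 -0.2883 -0.0003]
```

>>> arm_command --steps '[[[0,0,0.04],[0.008,-0.04,0],-1],[[0,0,0.1],[0.017,-0.09,0],-1],[[0,0,0.15],[0.026,-0.14,0],-1],[[0,0,0.2],[0.036,-0.19,0],-1],[[0,0,0.25],[0.045,-0.24,0],-1],[[0,0,0.2835],[0.051,-0.275,0],-1],[[0,0,0.2835],[0.054,-0.288,0],-1],[[0,0,0.2835],[0.054,-0.288,0],-1],[[0,0,0.2835],[0.054,-0.288,0],-1]]'

```text
time: 5.0
eef_pos: [0.5435, 0.0103, 0.101]
tcp_rot: [-0.005, 1.0, 0.001, -0.0]
contact_force: [-0.3, 0.8, -0.1]
opening: 0.458
```

```bash
python3 go.py .5443 .0089 .034 90.5;  python3 - <<'E'
from plant import *
from h import *
c=read_camera("scene"); crop(c,180,110,160,120,5,"pics/s3.png")
c=read_camera("top"); crop(c,330,130,160,120,5,"pics/t3.png")
E
```

```text
t 5.0 pos [0.5435 0.0103 0.101 ] F [-0.34  0.79 -0.12] open 0.458 q [-0.17  0.15  2.    0.    1.   -1.75]
turn [ 0.001  -0.0006  0.0011] shift [-0.0008 -0.0015  0.067 ]
```

View pics/s3.png

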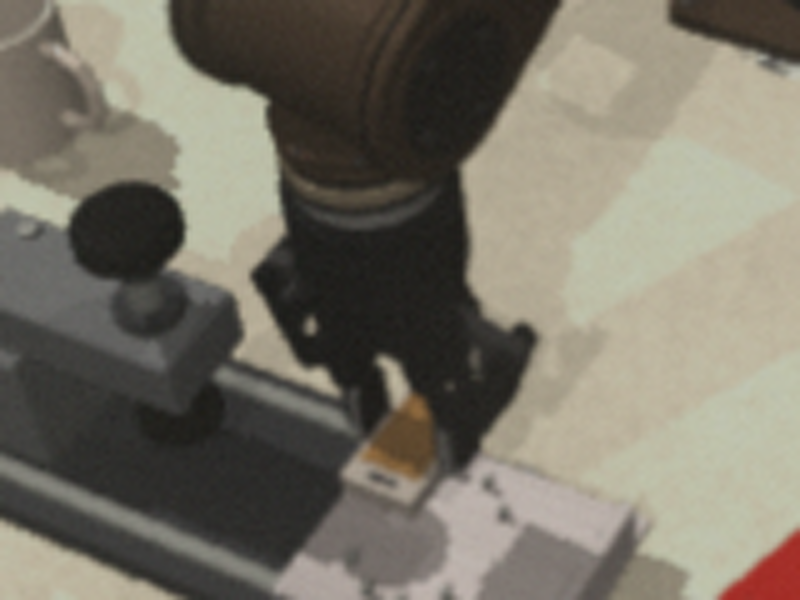

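View pics/t3.png

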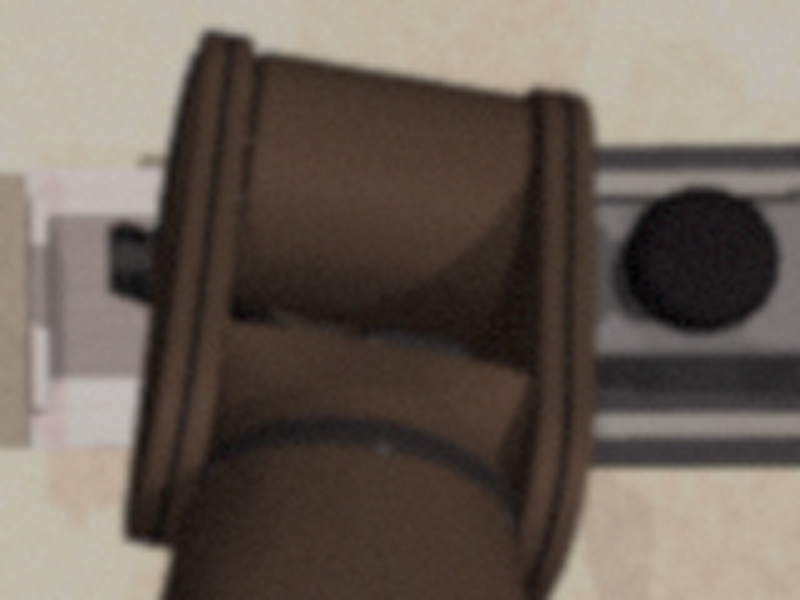

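```bash
python3 - <<'E'
from plant import *
from h import *
c=read_camera("scene"); s=get_state(); o=(180,110);k=5
im=cv2.resize(c['frame'][110:230,180:340,::-1],None,fx=k,fy=k,interpolation=cv2.INTER_CUBIC)
q=R.from_quat(s['tcp_rot'])
for dx,col in[(0,(0,255,0))]:
  pts=[]
  for x in(-.035,.035):
    for y in(-.02,.02):
      for z in (.0041,-.0099):
        p=s['eef_pos']+q.apply([x+dx,y,z]); uv=(proj(c,p)[0]-o+.5)*k-.5; pts.append(uv)
        cv2.circle(im,tuple(int(v) for v in uv),2,col,-1)
cv2.imwrite("pics/s4.png",im[300:600,200:600].repeat(2,0).repeat(2,1))
E
```

```text
(no output)
```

View pics/s4.png

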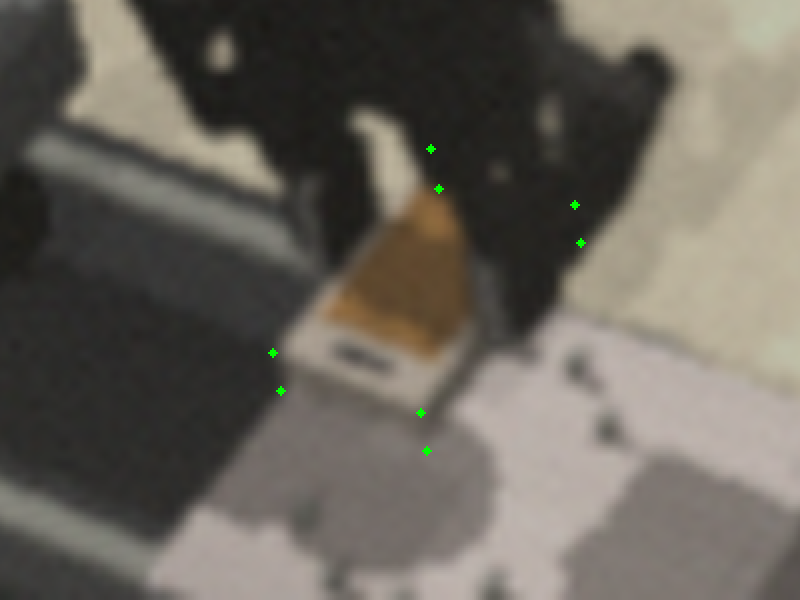

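```bash
python3 - <<'E'
from plant import *
from h import *
f=[read_camera("scene")['frame'].astype(float) for _ in range(4)]
c=read_camera("scene"); c['frame']=np.clip(np.mean(f,0)*1.3,0,255).astype(np.uint8)
crop(c,235,170,50,40,16,"pics/s5.png")
E
```

```text
(no output)
```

View pics/s5.png

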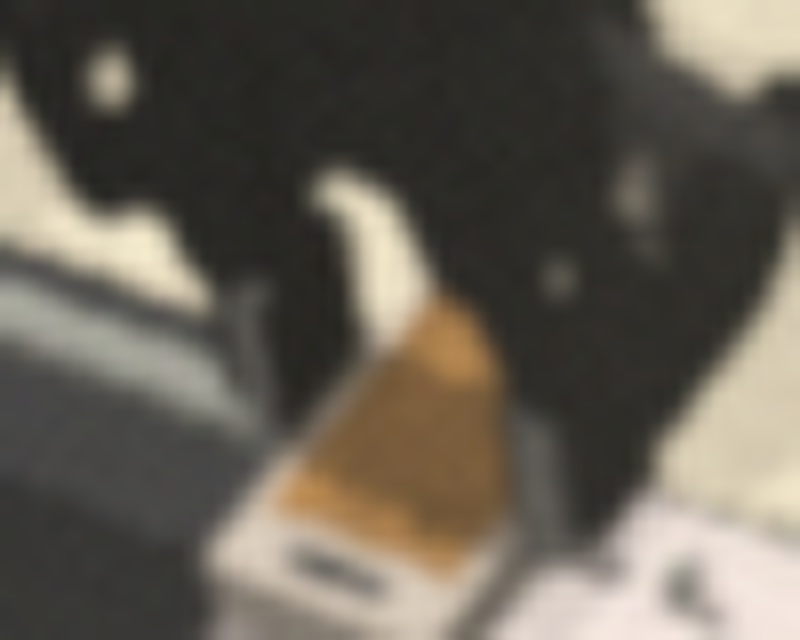

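```bash
python3 - <<'E'
from plant import *
from h import *
f=[read_camera("scene")['frame'].astype(float) for _ in range(4)]
c=read_camera("scene"); fr=np.mean(f,0); c['frame']=np.clip(fr*1.3,0,255).astype(np.uint8)
s=get_state();q=R.from_quat(s['tcp_rot']); o=(235,180);k=16
im=cv2.resize(c['frame'][180:220,235:285,::-1],None,fx=k,fy=k,interpolation=cv2.INTER_CUBIC)
for x,col in ((-.035,(0,255,0)),(-.032,(0,0,255))):
    for y in(-.02,.02):
      for z in (.0041,-.0099):
        uv=(proj(c,s['eef_pos']+q.apply([x,y,z]))[0]-o+.5)*k-.5
        cv2.circle(im,tuple(int(v) for v in uv),3,col,-1)
cv2.imwrite("pics/s6.png",im)
E
```

```text
(no output)
```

View pics/s6.png

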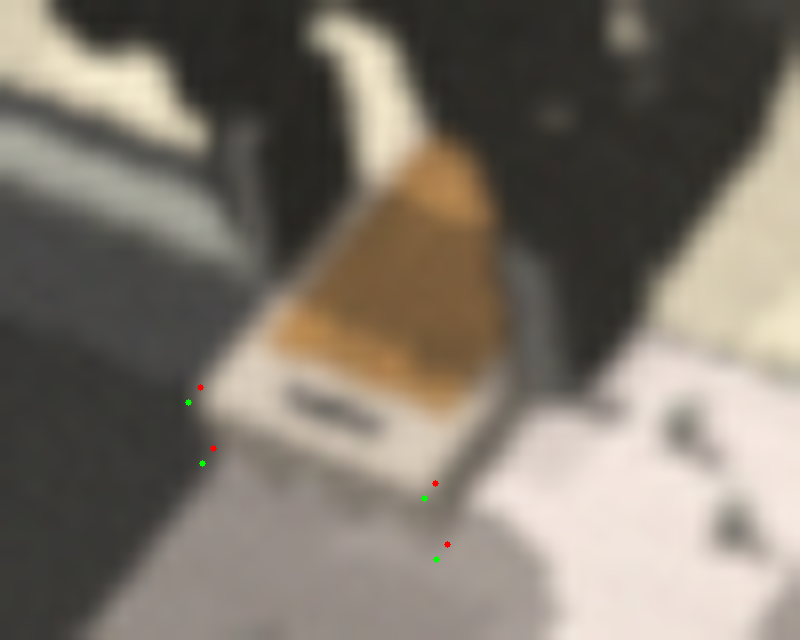

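>>> arm_command --steps '[[[0,0,0],[-0.0008,-0.0015,0.02],-1],[[0,0,0],[-0.0008,-0.0015,0.04],-1],[[0,0,0],[-0.0008,-0.0015,0.05],-1],[[0,0,0],[-0.0008,-0.0015,0.057],-1],[[0,0,0],[-0.0008,-0.0015,0.061],-1],[[0,0,0],[-0.0008,-0.0015,0.064],-1],[[0,0,0],[-0.0008,-0.0015,0.064],-1]]'

```text
time: 6.52
eef_pos: [0.5452, 0.0077, 0.0379]
tcp_rot: [-0.004, 1.0, 0.0, 0.001]
contact_force: [0.0, 0.3, -0.3]
opening: 0.456
```

```bash
python3 go.py .5443 .0089 .034 90.5;  python3 - <<'E'
from plant import *
from h import *
c=read_camera("scene"); crop(c,215,150,100,75,8,"pics/s7.png")
E
```

```text
t 6.525 pos [0.5452 0.0077 0.0379] F [ 0.02  0.28 -0.29] open 0.456 q [-0.17  0.25  2.02  0.    0.87 -1.75]
turn [ 0.0003  0.0011 -0.    ] shift [0.0009 0.0012 0.0039]
```

View pics/s7.png

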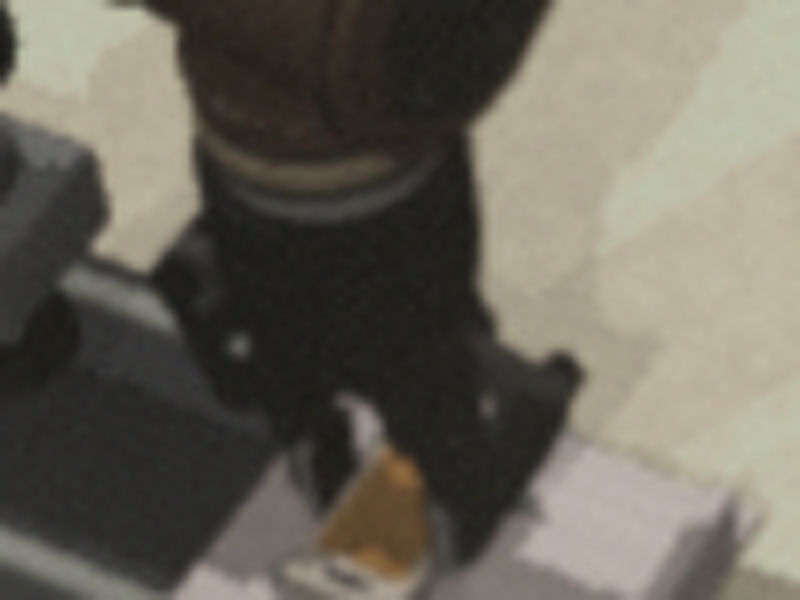

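>>> arm_command --steps '[[[0,0,0],[0.0006,0.001,0.002],-1],[[0,0,0],[0.0006,0.001,0.0035],-1],[[0,0,0],[0.0006,0.001,0.0035],-1],[[0,0,0],[0.0006,0.001,0.0035],-1]]'

```text
time: 7.08
eef_pos: [0.5447, 0.0087, 0.0345]
tcp_rot: [-0.004, 1.0, 0.0, 0.001]
contact_force: [-0.2, 0.3, -0.6]
opening: 0.458
```

```bash
python3 go.py .5443 .0089 .034 90.5
```

```text
t 7.075 pos [0.5447 0.0087 0.0345] F [-0.17  0.3  -0.63] open 0.458 q [-0.17  0.25  2.02  0.    0.87 -1.75]
turn [ 0.0002  0.0014 -0.    ] shift [0.0004 0.0002 0.0005]
```

>>> arm_command --steps '[[[0,0,0],[0,0,0.0005],-0.1],[[0,0,0],[0,0,0],0.1],[[0,0,0],[0,0,0],0.3],[[0,0,0],[0,0,0],0.3],[[0,0,0],[0,0,0],0.3],[[0,0,0],[0,0,-0.01],0.3],[[0,0,0],[0,0,-0.03],0.3],[[0,0,0],[0,0,-0.06],0.3],[[0,0,0],[0,0,-0.1],0.3],[[0,0,0],[0,0,-0.14],0.3],[[0,0,0],[0,0,-0.14],0.3]]'

```text
time: 8.45
eef_pos: [0.5472, 0.0082, 0.1798]
tcp_rot: [-0.004, 1.0, -0.001, 0.006]
contact_force: [-0.5, -0.4, -0.5]
opening: 0.649
```

```bash
python3 go.py .5427 .17 .17 90.5
```

```text
t 8.45 pos [0.5472 0.0082 0.1798] F [-0.52 -0.45 -0.46] open 0.649 q [-0.17  0.05  1.95  0.    1.14 -1.75]
turn [-0.0015  0.011   0.0001] shift [0.0032 0.1618 0.0096]
```

>>> arm_command --steps '[[[0,0.01,0],[0,0.04,0],0],[[0,0.01,0],[0.001,0.08,0],-0.5],[[0,0.01,0],[0.003,0.12,0],-1],[[0,0.01,0],[0.003,0.15,0],-1],[[0,0.01,0],[0.003,0.162,0.01],-1],[[0,0.01,0],[0.003,0.162,0.01],-1],[[0,0.01,0],[0.003,0.162,0.01],-1]]'

```text
time: 9.32
eef_pos: [0.5427, 0.1692, 0.1689]
tcp_rot: [-0.004, 1.0, -0.001, -0.0]
contact_force: [-0.9, -0.1, 0.3]
opening: -0.001
```

```bash
python3 go.py .5427 .17 .038 90.5;  python3 - <<'E'
from plant import *
from h import *
c=read_camera("scene"); crop(c,155,135,160,120,5,"pics/s8.png")
c=read_camera("top"); crop(c,330,135,160,120,5,"pics/t8.png")
E
```

```text
t 9.325 pos [0.5427 0.1692 0.1689] F [-0.93 -0.07  0.35] open -0.001 q [ 0.12  0.11  1.9  -0.    1.13 -1.45]
turn [-0.0021 -0.0002 -0.0008] shift [0.     0.001  0.1309]
```

View pics/s8.png

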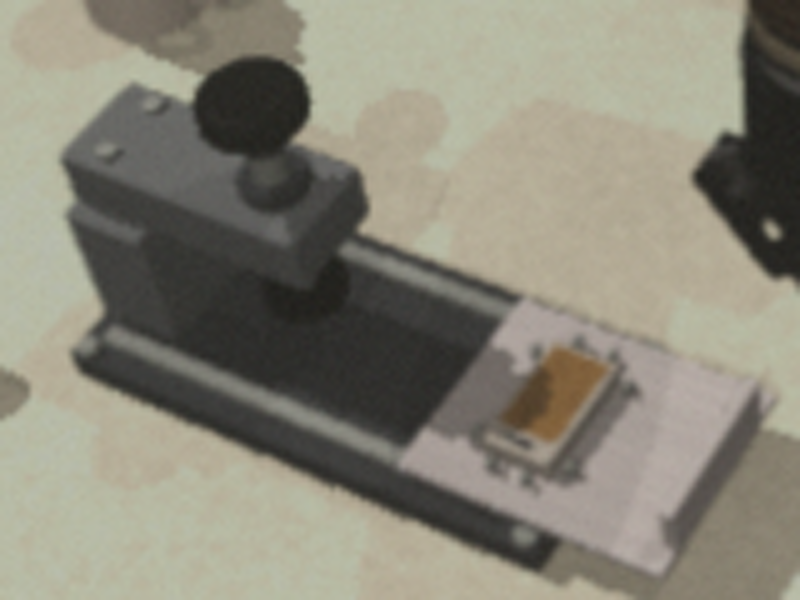

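View pics/t8.png

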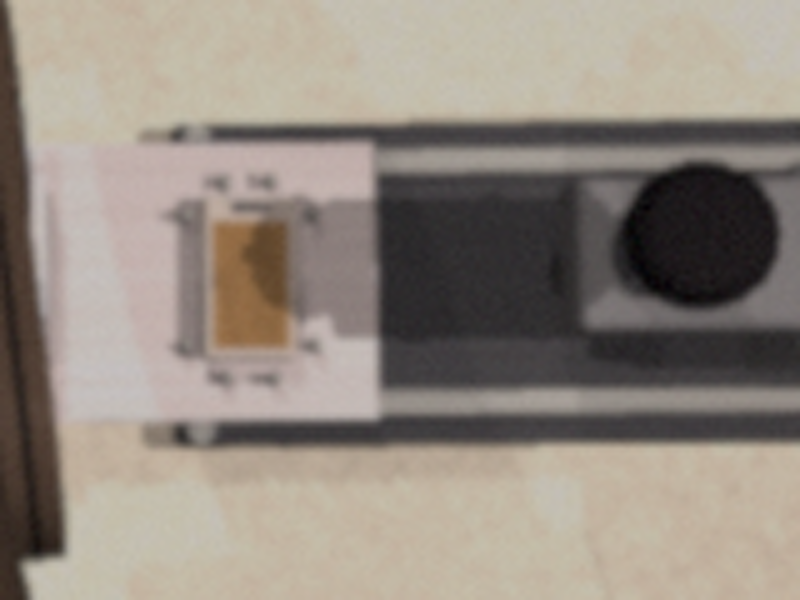

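>>> arm_command --steps '[[[0,0,0],[0,-0.005,0.04],-1],[[0,0,0],[0,-0.01,0.08],-1],[[0,0,0],[0,-0.02,0.115],-1],[[0,0,0],[0,-0.03,0.127],-1],[[0,0,0],[0,-0.035,0.127],-1],[[0,0,0],[0,-0.04,0.127],-1],[[0,0,0],[0,-0.045,0.127],-1],[[0,0,0],[0,-0.05,0.127],-1]]'

```text
time: 10.42
eef_pos: [0.5443, 0.1188, 0.0437]
tcp_rot: [-0.004, 1.0, -0.001, 0.001]
contact_force: [-0.2, -0.5, 0.4]
opening: -0.004
```

```bash
python3 go.py .544 -.02 .042 90.5;  python3 - <<'E'
from plant import *
from h import *
c=read_camera("scene"); crop(c,185,135,160,120,5,"pics/s9.png")
E
```

```text
t 10.425 pos [0.5443 0.1188 0.0437] F [-0.18 -0.47  0.45] open -0.004 q [ 0.03  0.26  1.99 -0.    0.89 -1.54]
turn [-0.0017  0.0029 -0.001 ] shift [ 0.0014 -0.1388  0.0019]
```

View pics/s9.png

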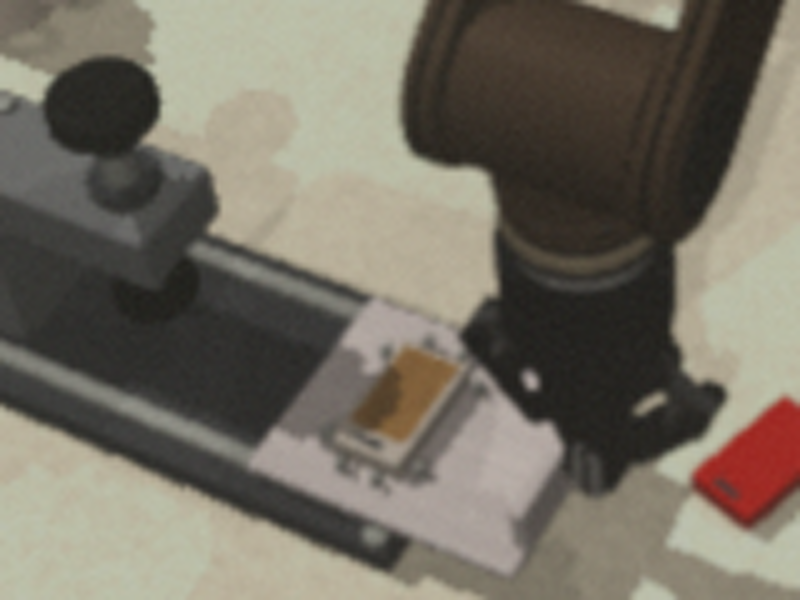

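>>> arm_command --steps '[[[0,0,0],[0,-0.005,0.002],-1],[[0,0,0],[0,-0.012,0.002],-1],[[0,0,0],[0,-0.022,0.002],-1],[[0,0,0],[0,-0.034,0.002],-1],[[0,0,0],[0,-0.046,0.002],-1],[[0,0,0],[0.0005,-0.058,0.002],-1],[[0,0,0],[0.0005,-0.07,0.002],-1],[[0,0,0],[0.001,-0.082,0.002],-1],[[0,0,0],[0.001,-0.094,0.002],-1],[[0,0,0],[0.001,-0.104,0.002],-1],[[0,0,0],[0.001,-0.11,0.002],-1],[[0,0,0],[0.001,-0.115,0.002],-1]]'

```text
time: 11.98
eef_pos: [0.5438, 0.003, 0.0415]
tcp_rot: [-0.004, 1.0, -0.001, 0.001]
contact_force: [1.9, 2.0, 0.4]
opening: 0.001
```

```bash
python3 go.py .544 -.027 .042 90.5;  python3 - <<'E'
from plant import *
from h import *
c=read_camera("scene"); crop(c,145,110,160,120,5,"pics/s10.png")
E
```

```text
t 11.975 pos [0.5438 0.003  0.0415] F [1.93 2.01 0.4 ] open 0.001 q [-0.18  0.24  2.02 -0.    0.88 -1.76]
turn [-0.0019  0.0019 -0.0014] shift [ 0.     -0.03   -0.0005]
```

View pics/s10.png

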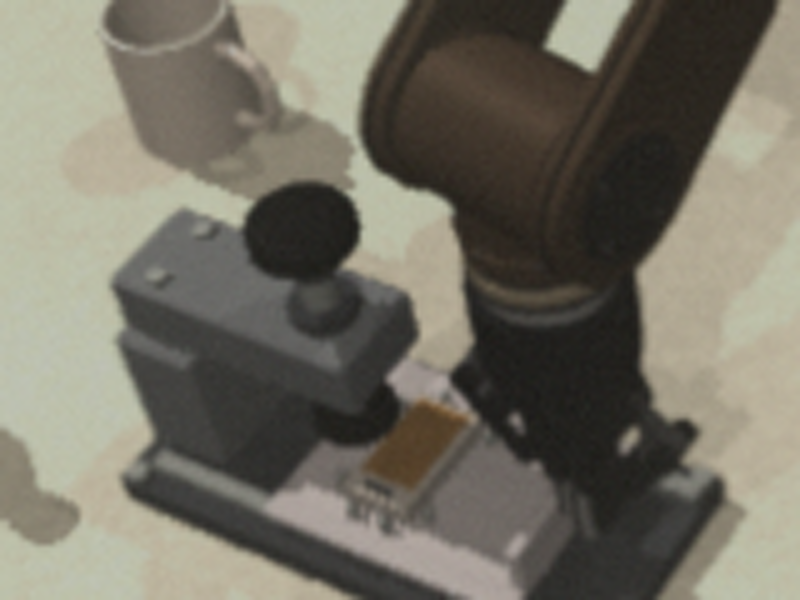

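>>> arm_command --steps '[[[0,0,0],[0,-0.004,0],-1],[[0,0,0],[0,-0.009,0],-1],[[0,0,0],[0,-0.014,0],-1],[[0,0,0],[0,-0.019,0],-1],[[0,0,0],[0,-0.023,0],-1],[[0,0,0],[0,-0.026,0],-1],[[0,0,0],[0,-0.028,0],-1],[[0,0,0],[0,-0.03,0],-1]]'

```text
time: 13.02
eef_pos: [0.5439, -0.0276, 0.0415]
tcp_rot: [-0.004, 1.0, -0.001, 0.001]
contact_force: [1.3, 1.6, -0.3]
opening: 0.005
```

```bash
python3 go.py .544 -.027 .042 90.5
```

```text
t 13.025 pos [ 0.5439 -0.0276  0.0415] F [ 1.34  1.64 -0.26] open 0.005 q [-0.24  0.24  2.02 -0.    0.88 -1.81]
turn [-0.0026  0.0012 -0.0012] shift [-0.0001  0.0006 -0.0005]
```

>>> arm_command --steps '[[[0,0,0],[0,-0.002,0],-1],[[0,0,0],[0,-0.003,0],-1],[[0,0,0],[0,-0.004,0],-1],[[0,0,0],[0,-0.005,0],-1]]'

```text
time: 13.52
eef_pos: [0.5439, -0.0296, 0.0416]
tcp_rot: [-0.003, 1.0, 0.002, 0.001]
contact_force: [2.6, 14.1, 1.5]
opening: 0.004
```

```bash
python3 go.py .544 -.027 .042 90.5
```

```text
t 13.525 pos [ 0.5439 -0.0296  0.0416] F [ 2.57 14.07  1.51] open 0.004 q [-0.24  0.24  2.02  0.01  0.88 -1.82]
turn [ 0.0038  0.0013 -0.0034] shift [-0.0001  0.0026 -0.0004]
```

>>> arm_command --steps '[[[0,0,0],[0,0.008,0],-1],[[0,0,0],[0,0.03,0],-1],[[0,0,0],[0,0.05,-0.02],-1],[[0,0,0],[0,0.055,-0.07],-1],[[0,0,0],[0,0.055,-0.13],-1],[[0,0,0],[0,0.055,-0.19],-1],[[0,0,0],[0,0.055,-0.21],-1],[[0,0,0],[0,0.055,-0.21],-1]]'

```text
time: 14.52
eef_pos: [0.5438, 0.0241, 0.2531]
tcp_rot: [-0.003, 1.0, 0.001, 0.002]
contact_force: [-0.2, 0.8, -0.3]
opening: -0.001
```

```bash
python3 go.py .5455 -.1358 .23 90.5;  python3 - <<'E'
from plant import *
from h import *
c=read_camera("scene"); crop(c,145,110,160,120,5,"pics/s11.png")
c=read_camera("top"); crop(c,370,135,160,120,5,"pics/t11.png")
E
```

```text
t 14.525 pos [0.5438 0.0241 0.2531] F [-0.19  0.79 -0.26] open -0.001 q [-0.14 -0.02  1.88  0.    1.28 -1.72]
turn [ 0.0025  0.0038 -0.0036] shift [-0.0008 -0.16    0.0227]
```

View pics/s11.png

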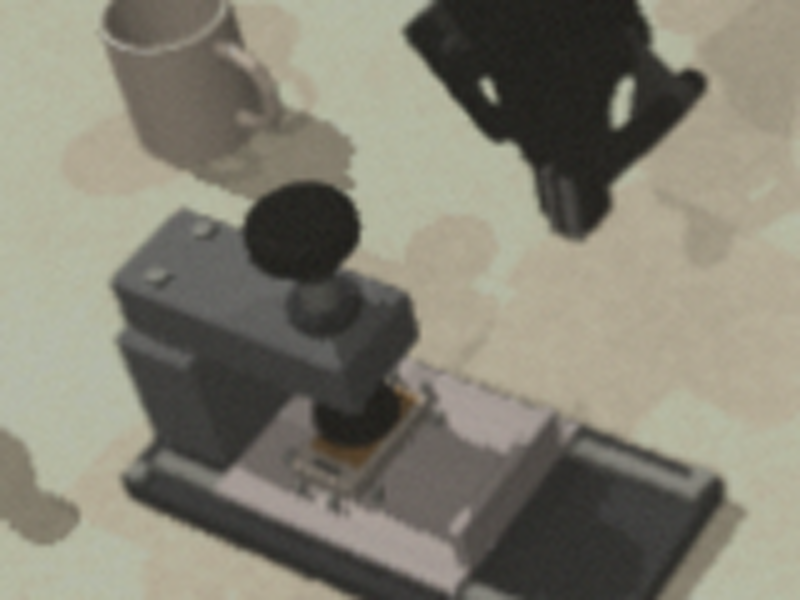

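View pics/t11.png

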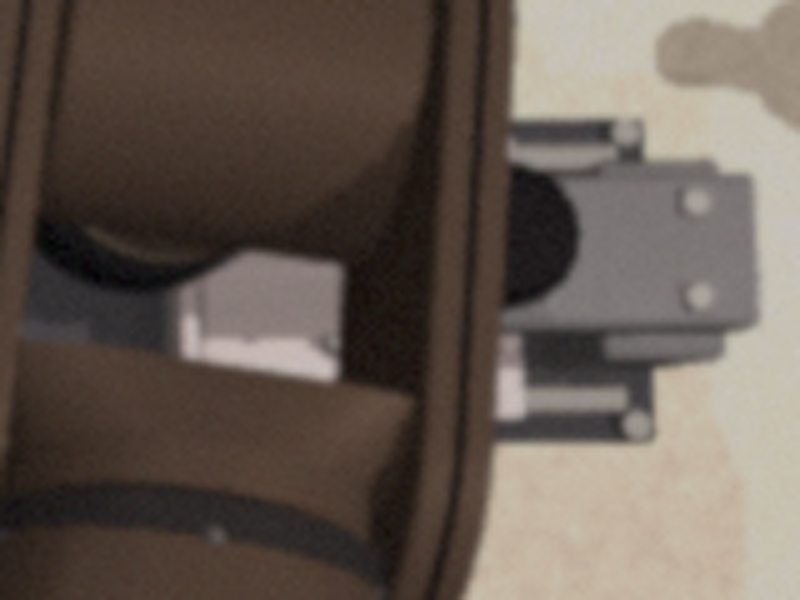

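```bash
python3 - <<'E'
from h import *
from plant import *
c=read_camera("scene");P=[.5455,-.1358,np.radians(-89.5)]
im=cv2.resize(c['frame'][110:230,145:305,::-1],None,fx=5,fy=5,interpolation=cv2.INTER_CUBIC)
for q,col in((0,(0,255,0)),(.005,(0,0,255))):
  for x,y,z in[(-.094,.045,.058),(-.094,-.045,.058),(-.094,.06,.03),(.055,.06,.03),(-.094,0,.058),(-.027,.028,.04),(.027,.028,.04)]:
    x-=q;a=P[2];w=[P[0]+x*np.cos(a)-y*np.sin(a),P[1]+x*np.sin(a)+y*np.cos(a),z]
    uv=(proj(c,w)[0]-(145,110)+.5)*5-.5; cv2.circle(im,tuple(int(v) for v in uv),2,col,-1)
cv2.imwrite('pics/s12.png',im[300:600,150:650].repeat(1,0))
E
```

```text
(no output)
```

View pics/s12.png

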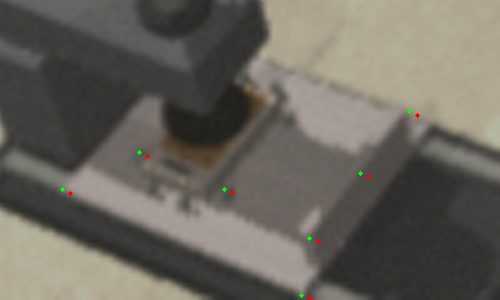

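>>> arm_command --steps '[[[0,0,0],[0,-0.03,0],-1],[[0,0,0],[0,-0.08,0],-1],[[0,0,0],[0,-0.125,0],-1],[[0,0,0],[-0.0008,-0.15,0],-1],[[0,0,0],[-0.0008,-0.16,0.01],-1],[[0,0,0],[-0.0008,-0.16,0.02],-1],[[0,0,0],[-0.0008,-0.16,0.02],-1]]'

```text
time: 15.55
eef_pos: [0.5422, -0.1339, 0.2253]
tcp_rot: [-0.003, 1.0, 0.003, -0.004]
contact_force: [0.2, -0.5, -0.1]
opening: -0.001
```

```bash
python3 go.py .5455 -.1358 .194 90.5;  python3 - <<'E'
from plant import *
from h import *
c=read_camera("scene"); crop(c,145,90,160,120,5,"pics/s13.png")
E
```

```text
t 15.55 pos [ 0.5422 -0.1339  0.2253] F [ 0.24 -0.53 -0.15] open -0.001 q [-0.42  0.04  1.87  0.    1.24 -2.  ]
turn [ 0.0065 -0.0085 -0.0027] shift [-0.0036 -0.0021  0.0312]
```

View pics/s13.png

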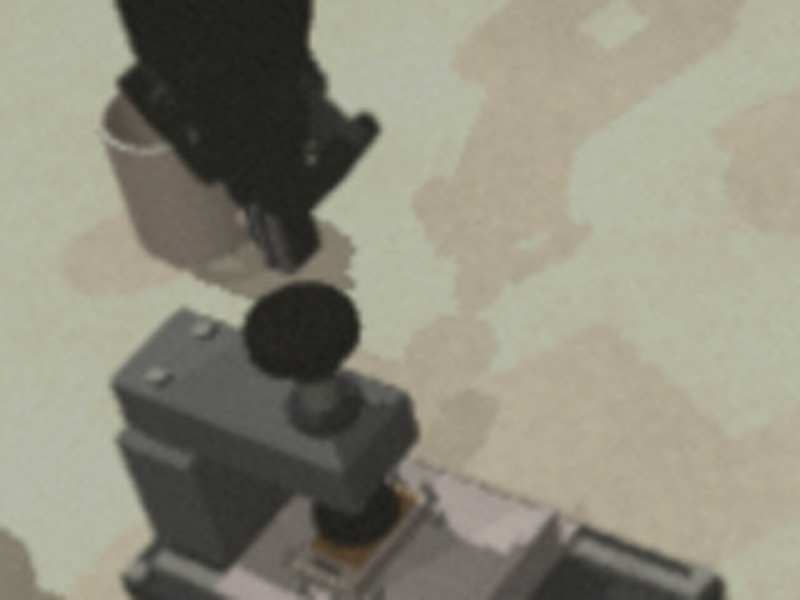

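>>> arm_command --steps '[[[0.006,-0.008,0],[-0.003,-0.002,0.008],-1],[[0.006,-0.008,0],[-0.0035,-0.002,0.018],-1],[[0.006,-0.008,0],[-0.0035,-0.002,0.024],-1],[[0.006,-0.008,0],[-0.0035,-0.002,0.027],-1],[[0.006,-0.008,0],[-0.0035,-0.002,0.027],-1]]'

```text
time: 16.23
eef_pos: [0.546, -0.1358, 0.1991]
tcp_rot: [-0.003, 1.0, -0.0, 0.0]
contact_force: [0.1, -0.7, 0.0]
opening: -0.003
```

```bash
python3 go.py .5455 -.1358 .184 90.5;  python3 - <<'E'
from plant import *
from h import *
c=read_camera("scene"); crop(c,180,120,80,60,10,"pics/s14.png")
E
```

```text
t 16.225 pos [ 0.546  -0.1358  0.1991] F [ 0.11 -0.69  0.03] open -0.003 q [-0.42  0.07  1.89  0.    1.19 -2.  ]
turn [-0.0002  0.001  -0.0025] shift [0.0005 0.     0.0151]
```

View pics/s14.png

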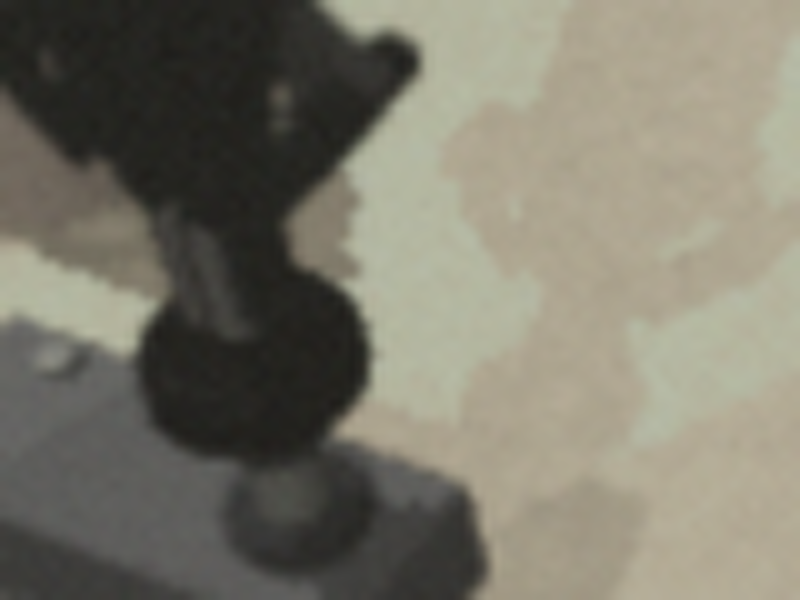

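Centred over the head. Press down to about 10 mm first.

>>> arm_command --steps '[[[0,0,0],[0,0,0.004],-1],[[0,0,0],[0,0,0.007],-1],[[0,0,0],[0,0,0.01],-1],[[0,0,0],[0,0,0.013],-1],[[0,0,0],[0,0,0.015],-1],[[0,0,0],[0,0,0.015],-1]]'

```text
time: 17.02
eef_pos: [0.5464, -0.1361, 0.1852]
tcp_rot: [-0.003, 1.0, -0.0, 0.001]
contact_force: [-1.0, -0.3, 5.2]
opening: -0.0
```

```bash
python3 go.py .5455 -.1358 .174 90.5
```

```text
t 17.025 pos [ 0.5464 -0.1361  0.1852] F [-0.98 -0.31  5.21] open -0.0 q [-0.42  0.08  1.9   0.    1.16 -2.  ]
turn [-0.0009  0.002  -0.0024] shift [0.0009 0.0003 0.0112]
```

>>> arm_command --steps '[[[0,0,0],[0.0004,0,0.003],-1],[[0,0,0],[0.0004,0,0.006],-1],[[0,0,0],[0.0004,0,0.009],-1],[[0,0,0],[0.0004,0,0.0112],-1],[[0,0,0],[0.0004,0,0.0112],-1],[[0,0,0],[0.0004,0,0.0112],-1]]'

```text
time: 17.77
eef_pos: [0.5464, -0.1361, 0.176]
tcp_rot: [-0.003, 1.0, -0.001, 0.001]
contact_force: [-3.2, 1.2, 9.7]
opening: 0.002
```

```bash
python3 go.py .5455 -.1358 .174 90.5;  python3 - <<'E'
from plant import *
from h import *
f=[read_camera("scene")['frame'].astype(float) for _ in range(4)]
c=read_camera("scene"); c['frame']=np.clip(np.mean(f,0)*1.5,0,255).astype(np.uint8); crop(c,180,125,60,45,13,"pics/s15.png"); crop(c,145,90,160,120,5,"pics/s15w.png")
E
```

```text
t 17.775 pos [ 0.5464 -0.1361  0.176 ] F [-3.25  1.16  9.72] open 0.002 q [-0.42  0.09  1.91  0.    1.14 -2.  ]
turn [-0.0011  0.0028 -0.0023] shift [0.0009 0.0003 0.002 ]
```

View pics/s15.png

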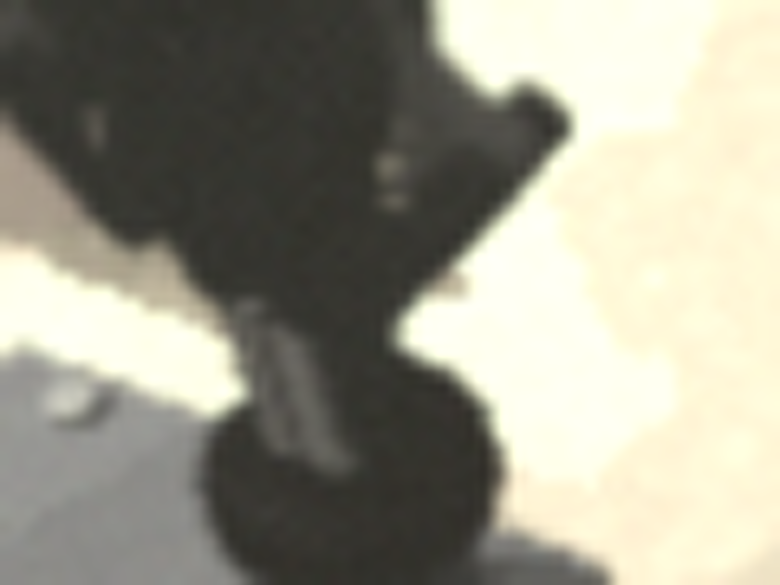

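View pics/s15w.png

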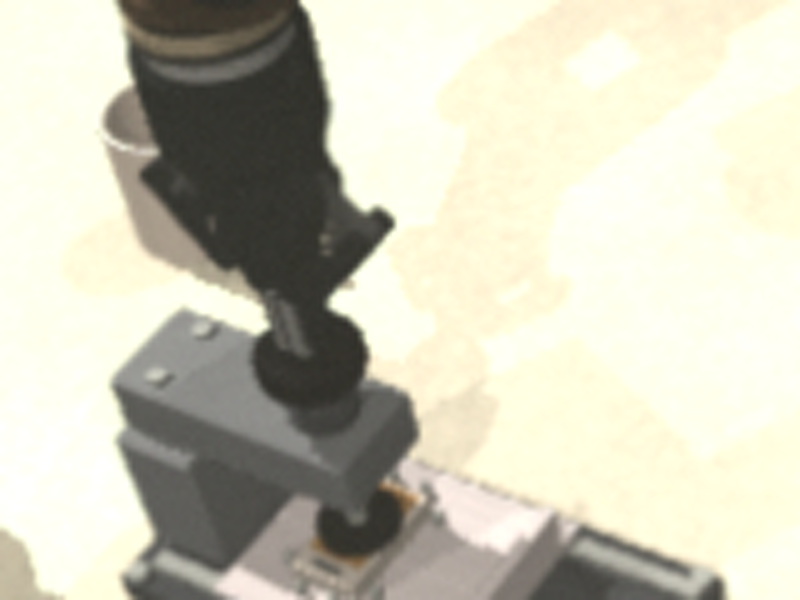

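>>> arm_command --steps '[[[0,0,0],[0,0,0.003],-1],[[0,0,0],[0,0,0.004],-1],[[0,0,0],[0,0,0.004],-1],[[0,0,0],[0,0,0.004],-1]]'

```text
time: 18.52
eef_pos: [0.5464, -0.1361, 0.1742]
tcp_rot: [-0.003, 1.0, -0.001, 0.001]
contact_force: [-4.8, 2.0, 11.6]
opening: -0.004
```

```bash
python3 go.py .5455 -.1358 .174 90.5;  python3 - <<'E'
from plant import *
from h import *
f=[read_camera("scene")['frame'].astype(float) for _ in range(4)]
c=read_camera("scene"); fr=np.mean(f,0); c['frame']=np.clip(fr*1.5,0,255).astype(np.uint8)
o=(180,135);k=12
im=cv2.resize(c['frame'][135:185,180:240,::-1],None,fx=k,fy=k,interpolation=cv2.INTER_CUBIC)
for zt,col in((.174,(0,255,0)),(.178,(0,0,255)),(.170,(255,0,0))):
  for zz,r in((zt-.011,.027),):
    for a in np.arange(0,6.28,.1):
      uv=(proj(c,[.5455+r*np.cos(a),-.1358+r*np.sin(a),zz])[0]-o+.5)*k-.5; cv2.circle(im,tuple(int(v) for v in uv),2,col,-1)
cv2.imwrite('pics/s16.png',im)
c['frame']=np.clip(fr*2.5,0,255).astype(np.uint8);crop(c,185,155,50,35,15,"pics/s16b.png")
E
```

```text
t 18.525 pos [ 0.5464 -0.1361  0.1742] F [-4.8   2.01 11.61] open -0.004 q [-0.42  0.09  1.91 -0.    1.14 -2.  ]
turn [-0.0012  0.0024 -0.0021] shift [0.0009 0.0003 0.0002]
```

View pics/s16.png

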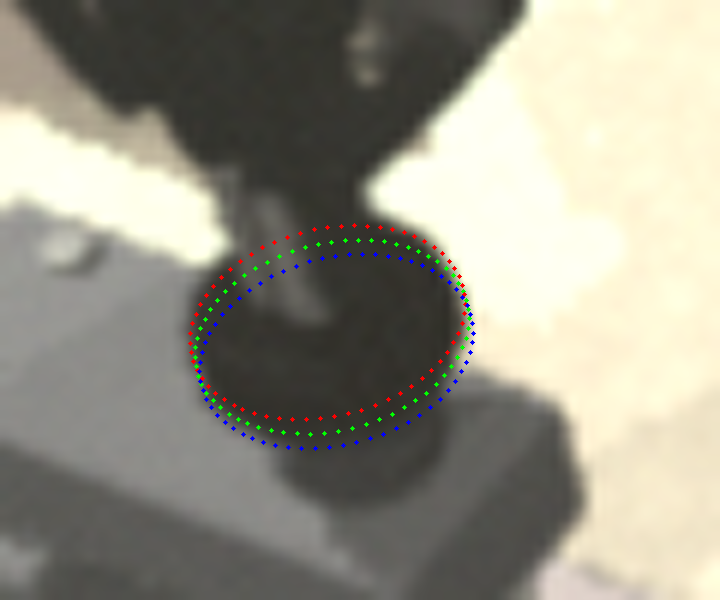

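View pics/s16b.png

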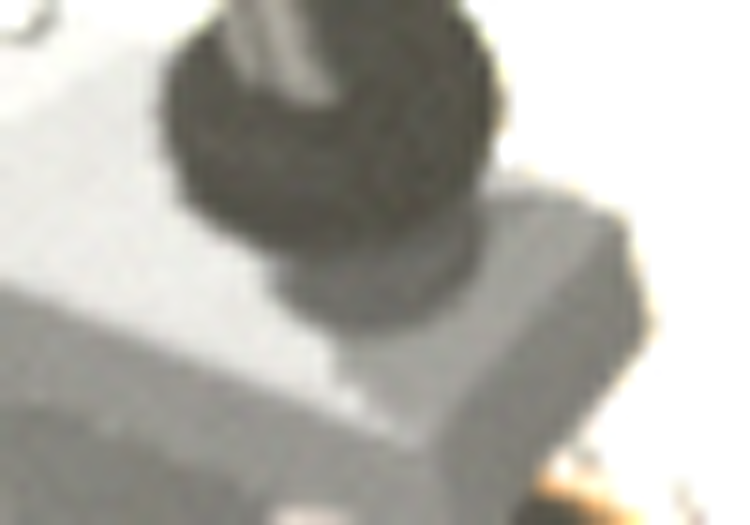

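```bash
python3 - <<'E'
from plant import *
from h import *
from scipy.optimize import minimize_scalar
c=read_camera("scene")
fr=np.mean([read_camera("scene")['frame'].astype(float) for _ in range(3)],0)
f0=cv2.imread('pics/scene0.png')[:,:,::-1].astype(float)
def score(img,zb):
    # mean gradient across lower rim: outside minus inside along boundary of lower rim hull
    g=cv2.GaussianBlur(img.mean(2).astype(np.float32),(0,0),.7)
    def ring(r):
        a=np.arange(0,6.283,.02)
        P=np.c_[.5455+r*np.cos(a),-.1358+r*np.sin(a),np.full(a.size,zb)]
        uv=proj(c,P); return uv
    o,i=ring(.030),ring(.025); cen=o.mean(0)
    t=np.degrees(np.arctan2(o[:,1]-cen[1],o[:,0]-cen[0])) # image angle, 90=down
    m=(t>100)&(t<165)
    s=lambda uv:cv2.remap(g,uv[:,0].astype(np.float32)[None],uv[:,1].astype(np.float32)[None],cv2.INTER_LINEAR)[0]
    return (s(o)-s(i))[m].mean()
for n,im,lo,hi in(("rest",f0,.155,.2),("now",fr,.135,.18)):
    zs=np.arange(lo,hi,.0005); v=[score(im,z) for z in zs]; k=int(np.argmax(v)); print(n,zs[k],[round(float(x),1) for x in v[max(0,k-6):k+7]])
print(get_state()['eef_pos'],get_state()['contact_force'])
E
```

```text
rest 0.18150000000000002 [32.8, 34.2, 35.4, 36.3, 36.9, 37.3, 37.3, 37.0, 36.2, 35.3, 34.1, 32.8, 31.5]
now 0.16150000000000003 [29.4, 30.4, 31.2, 31.8, 32.3, 32.6, 32.7, 32.7, 32.4, 32.0, 31.4, 30.7, 29.9]
[ 0.54644758 -0.13613194  0.17421178] [-4.74680824  1.19067988 10.40829677]
```

>>> arm_command --steps '[[[0,0,0],[0,0,0.0022],-1],[[0,0,0],[0,0,0.0022],-1],[[0,0,0],[0,0,0.0022],-1],[[0,0,0],[0,0,0.0022],-1],[[0,0,0],[0,0,0.0022],-1],[[0,0,0],[0,0,0.0022],-1],[[0,0,0],[0,0,0.0022],-1],[[0,0,0],[0,0,0.0022],-1]]'

```text
time: 19.98
eef_pos: [0.5464, -0.1361, 0.1741]
tcp_rot: [-0.003, 1.0, -0.001, 0.001]
contact_force: [-4.5, 1.6, 10.2]
opening: 0.004
```

```bash
python3 - <<'E'
from plant import *
from h import *
c=read_camera("scene");cv2.imwrite("pics/s17.png",c['frame'][:,:,::-1])
s=get_state();print(s['time'],s['eef_pos'],s['contact_force'])
E
```

```text
20.025 [ 0.54641283 -0.13608144  0.17411506] [-5.18740923  2.17402704  9.72742067]
```

View pics/s17.png

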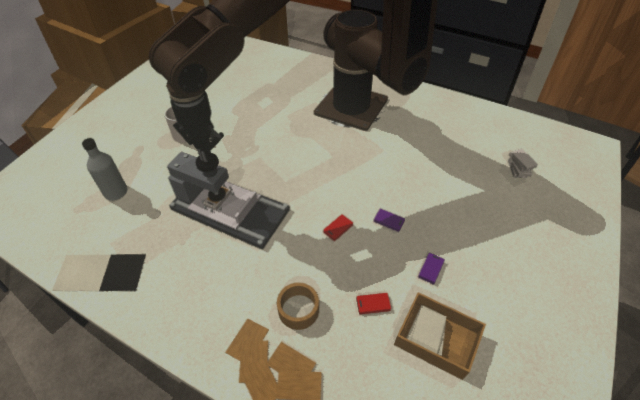

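The picture shows the tray home, the plunger held down at about (207,163), and the bottle, mug, tape roll and box where they started.

```bash
python3 -c "
from plant import *
print(sign_off())"
```

```text
the job is handed in; nothing more can be done
None
```

I laid the white tag case flat between the pins and let go of it. I then slid the tray home and pressed the plunger down 20 mm, and I handed the job in at about 20 s with the arm still holding it.

**What the last checks showed**
- **Plunger:** the head had moved 20.0 mm by image comparison. The tool tip was at 174.1 mm with an upward force of about 10 N, steady over a 1 s hold. That matches the push expected with a tag in place and is well short of the bottom stop.
- **Tray:** it met its stop when I pushed, with the force jumping from about 2 N to 14 N. It stayed there after I backed off.
- **Tag:** in the pictures it lies flat between the pins, card side up, with the pad on it.
- **Other objects:** the bottle, tape roll, box and mug were where they started.

**What was less certain**
- The picture overlay placed the tray between 0 and 5 mm out, so it could not confirm the last few millimetres. I relied on the force at the stop.
- The fingers also carried about 5 N of sideways force on the head, and the head did not shift.
- I could not see the dark ring reach the collar because the head hid it. The 20 mm figure comes from the arm's position and the measured travel of the head.

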